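# Clamp a jam jar in the quick-release jar vise

## Task

Clamp the jam jar upright in the jar vise so that its lid could be twisted off. Press the release lever down and, keeping it down, slide the moving jaw until it stands just short of the jar, a few millimetres away, let the lever spring back up so that the slide locks, then push the spokes of the star wheel round to screw the jaw up until the jar is firmly nipped against the fixed jaw, without crushing the glass; finally let go of everything and leave the other things on the worktop alone.

Things in the scene. Friction and masses are not known exactly. Their poses are not given: they have to be found in the camera images.
- vise: Jar vise, fixed: wooden base board 90 (x) x 350 (y) mm, top 18 mm above the worktop; origin: centre of its underside, z up. It closes along its own +y. From +y to -y: fixed jaw, jar, moving jaw, aluminium carriage (62 x 50 mm, top 91 mm up), star wheel. The release lever sticks out of the carriage toward the vise's -x (robot side).
- fixed_jaw (a point): Bottom of the shallow V of rubber pads on the fixed wooden jaw at the vise's +y end, 52 mm above the worktop; the jar is nipped between it and the moving jaw.
- jaw_face (a point): Centre of the moving jaw's flat rubber face (70 mm wide along x, from 28 to 84 mm above the worktop; this point 61 mm up). It faces the vise's +y and moves only along y: with the carriage, and on the carriage by the screw.
- release_lever (a joint): Release lever: 0 = up (spring; half nut engaged, carriage locked both ways), grows as its outer end is pressed down, 0.22 rad at the stop, 12.5 mm down at the fin. About 8 N at the fin starts it, 11 N at the stop. From about 0.15 rad the carriage with jaw, lever and wheel slides along y against some 1 N. On release the half nut drops into a 6 mm rack, shifting the carriage up to 3 mm; if it rides on a tooth, nudge.
- lever_fin (a point): Centre of the black upright fin on the lever's outer end: 28 mm along the vise's x, 10 mm thick along y, 22 mm tall. It stands in the middle of a steel paddle of 34 (x) x 56 (y) mm whose top is 10 mm below this point; grip the fin or press the paddle. The lever's hinge runs along y, 58 mm toward +x.
- star_wheel (a joint): Screw of the moving jaw, turned by the star wheel, axis along the vise's y. Growing = tightening: the upper spoke moves toward the vise's +x (away from the robot). 1 rad moves the jaw 5 mm toward the jar; 0 to 5 rad. At 0 a spoke stands straight up, the others at 90 degrees. Stays where left. Turning takes 0.25 N m, plus 0.005 N m per N of squeeze on the jar.
- wheel_centre (a point): Centre of the star wheel on its axis, 72 mm above the worktop; travels with the carriage. Four steel spokes 8 mm thick end in black 14 mm balls centred 40 mm from the axis; hub radius 12 mm. The upper spoke can be pushed from above with the fingers down beside it; the carriage begins 22 mm toward the vise's +y.
- jar_mid (a point): Glass jam jar with a red lid (65 to 69 mm across, 86 mm tall, 0.23 to 0.43 kg), loose on the base board between the jaws, 0 to 8 mm short of resting in the V; this point is on its axis, 43 mm above its foot. It slides along the board when pushed. Glass: more than 45 N of squeeze spoils it; 12 to 36 N nips it firmly. Once nipped, the squeeze climbs steeply as the wheel turns.
- grinder_mid (a point): Bystander: black and white grinder, 66 mm across, 125 mm tall; its centre.
- teal_box_mid (a point): Bystander: teal box, 76 x 100 mm, 98 mm tall; its centre.
- black_tin_mid (a point): Bystander: square black tin, 68 x 68 mm, 124 mm tall; its centre.
Not all that is in view belongs to the job. What is meant by the part that bears jar_mid is not purple, and is the smaller of those in its own colour.

How it is judged:
By the outcome, as a careful person would: the job done as asked, in the order asked, and still so for the second after the job is handed in, with the robot touching nothing.
It also fails if it takes over 72 s, if anything falls off the work surface, if the arm or the gripper's body presses on something with over 40 N, if the wrist force passes 120 N, or if a joint passes its speed limit or range.

## Robot

A 6-joint arm with a two-finger parallel gripper is mounted at the origin on a cart in front of the work surface, level with it; the furniture and walls round the work are solid. World frame = base frame: x ahead of the robot, y to its left, z up, the work surface at z = 0. Lengths are in m, angles in rad, forces in N, time in s.
With the tool pointing down it reaches from about 0.3 to 0.875 m from the base axis. Payload 4.2 kg.
Tool frame: the origin (TCP) lies on the centre line of the jaws, within the pads' length; the fingertips stand 22 mm ahead of it and the grasp point (between the pads) lies 3 mm ahead of it; z points along the fingers, y is the line along which they close (so a half turn about z gives the same grasp; the last joint's range is limited). The gripper opens to 85 mm and grips with 20 to 120 N. Pads are 22 mm wide; open, the fingers measure 114 mm over their backs; the gripper's body (76 mm by 85 mm) begins 54 mm behind the grasp point. The pads swing forward as they close: fully open they stand 13 mm farther back than shut.
Start: joints at [-1.295, 0.32, 1.565, -0, 1.257, -0.02], TCP at [0.168, -0.55, 0.253] pointing down, gripper open.
Joint ranges: [-3.11, 3.11], [-0.84, 2.01], [0.21, 2.61], [-1.34, 4.49], [0.05, 2.63], [-2.56, 2.56]. Speed limits (rad/s): [2.57, 2.57, 3.14, 3.14, 3.14, 3.14].

## Interface

Orientations are given as [roll, pitch, yaw] about the fixed x, y, z axes, in that order (R = Rz(yaw) Ry(pitch) Rx(roll)).
In Python, from plant import arm gives the robot as it stands.
- The arm moves only by the shell command python3 -m pendant 'ROWS' [FORCE]. ROWS is JSON, a list that holds one entry, the list of rows, each a list of 5 numbers: the shift along the world's x, y, z in cm, then the turn about the world's z in degrees, then the opening, from 0 (shut) to 1 (fully open). In form: [[[x, y, z, spin, gripper], ...]]. A call has exactly 8 rows; each row is the pose to reach, as a shift and turn from the pose commanded when the call began; what a row does not reach only later rows make up. A row lasts 1/12 s, in which the tool goes at most 41.7 mm and 7.16 degrees, less where a joint would pass 70% of its speed; a pose out of reach is approached as far as the arm can. A call with a gripper value outside its range is refused whole. The fingers move at their own pace and stop on an object; FORCE is the grip in N (left out, the last holds). Time passes only in rows, so rows that repeat a pose let the fingers close, or fill a call up. It gives the time, the measured TCP pose, the force, the opening and the grip force at its end, in the units of the state.
- arm.sense(): the state, without advancing time (a new reading comes with each control period).
- arm.read_camera(name): name is "scene" or "side" or "wrist"; returns the picture (480x640x3 uint8, blue, green, red); there is no depth.
- arm.get_calibration(name): a dict with "K" (3x3 intrinsics, pixels), "R" (3x3) and "t" (3): a world point X has camera coordinates R X + t. Camera axes: x right, y down, z forward; pixel columns grow to the right and rows downward; lengths in m; the calibration is good to about 2 mm. A picture is of the moment at which its call begins: read the wrist's pose just before it. get_calibration takes no time and is no camera call; for the wrist camera it gives the pose at the moment of the call.
- arm.hand_in(): hands the job in; it is judged then, once.
The state is a dict: "time_s": time; "q": joint angles; "qvel": joint speeds; "joint_efforts": joint torques, N m; "eef_pos": TCP position; "eef_rot": TCP orientation; "wrist_force": force on the tool from outside, world axes, zero at the start; "ft_torque": the same for the moment, N m; "opening": finger opening in m; "grasp_force": force on a finger pad.
Only numpy, scipy, OpenCV 4.12 (cv2) and the standard library are available. Lean on these libraries where they do the work, as an engineer would, in place of code of your own. Each camera call takes 0.05 s, during which the arm holds its last target. There are 200 camera calls.

## Working session

There is one attempt and no reset: what is moved stays moved. The work goes in short steps, Python scripts to look and compute and a shell command to move; the robot and the scene stay as the last step left them, time stands still between calls to the robot, and variables do not carry over. Pictures are saved under pics/ and viewed, at most 10 in all, crops included, and the job is handed in when it is done.

```bash
ls; mkdir -p pics; python3 - <<'E'
from plant import arm
import cv2,numpy as np
for n in("scene","side"):
    im=arm.read_camera(n); cv2.imwrite(f"pics/{n}0.png",im)
    c=arm.get_calibration(n); print(n,np.round(c["K"],1).tolist(),np.round(-c["R"].T@c["t"],3),np.round(c["R"],2).tolist())
s=arm.sense();print(s)
E
```

```text
pics
scene [[481.1, 0.0, 325.3], [0.0, 481.1, 236.4], [0.0, 0.0, 1.0]] [-0.183  0.419  0.89 ] [[-0.51, -0.86, 0.01], [-0.61, 0.35, -0.71], [0.61, -0.37, -0.7]]
side [[545.1, 0.0, 322.8], [0.0, 545.1, 246.4], [0.0, 0.0, 1.0]] [-0.008  0.378  1.296] [[-0.6, -0.8, -0.01], [-0.71, 0.54, -0.45], [0.37, -0.26, -0.89]]
{'time_s': 0.1, 'q': array([-1.29502605e+00,  3.20228478e-01,  1.56552953e+00,  2.33398642e-05,
        1.25743012e+00, -2.00166424e-02]), 'qvel': array([ 1.08613816e-04, -3.87640681e-05, -1.35109665e-03,  2.83438053e-03,
       -1.36187593e-03,  4.77218135e-05]), 'joint_efforts': array([-5.24942170e-04, -4.16408336e+01, -2.34706128e+01, -1.21789626e-04,
        4.88010424e-03,  1.67100262e-05]), 'eef_pos': array([ 0.16750047, -0.54965665,  0.25257671]), 'eef_rot': array([-3.13999794e+00, -5.41211868e-05,  2.95779661e-01]), 'wrist_force': array([ 0.22082049, -0.03463951, -0.80453826]), 'ft_torque': array([ 0.0031618 , -0.03990418,  0.02276808]), 'grasp_force': 0.0, 'opening': 0.08535120924404699}
```

View pics/scene0.png

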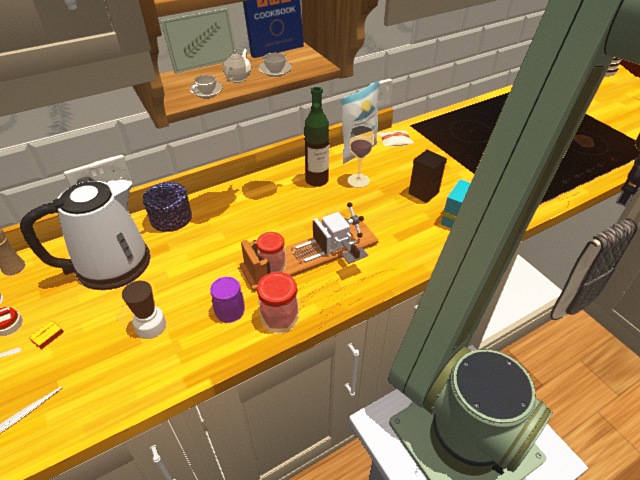

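View pics/side0.png

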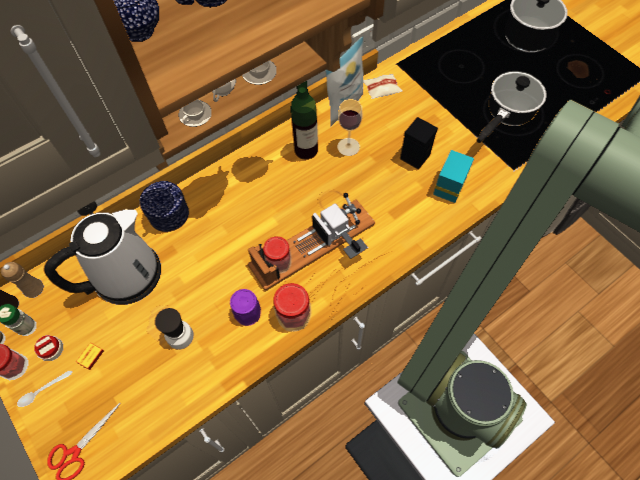

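The scene shows the vise with a small red-lid jar at scene (270,250) / side (277,250), a bigger red jar at scene (278,300) / side (291,303), and a purple one at scene (228,298) / side (245,306). The red lid at side (8,360) is off on the left. I choose the smaller red jar, the one in the vise, and check it in a close crop.

```bash
python3 - <<'E'
import cv2,numpy as np
a=cv2.imread("pics/scene0.png")[195:315,225:385]; b=cv2.imread("pics/side0.png")[185:305,240:400]
f=lambda i:cv2.resize(i,(800,600),interpolation=cv2.INTER_CUBIC)
cv2.imwrite("pics/c1.png",f(a));cv2.imwrite("pics/c2.png",f(b))
E
```

```text
(no output)
```

View pics/c1.png

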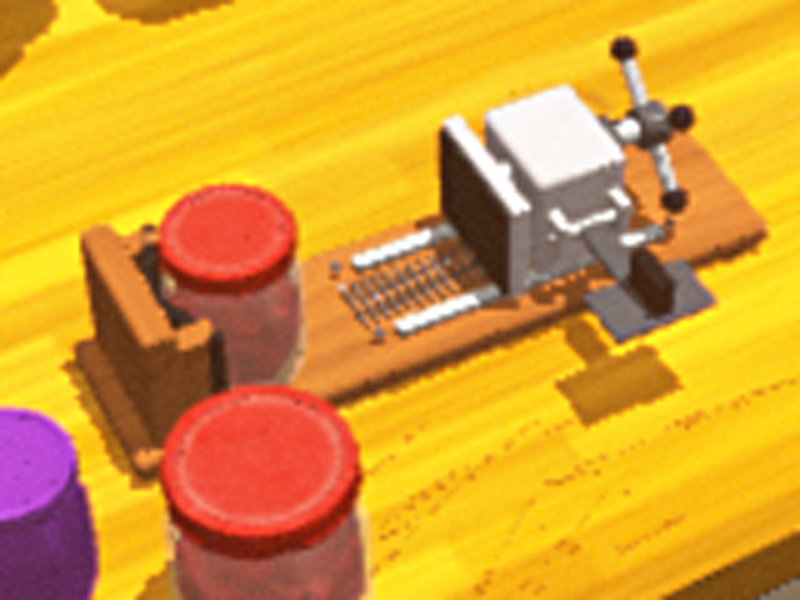

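View pics/c2.png

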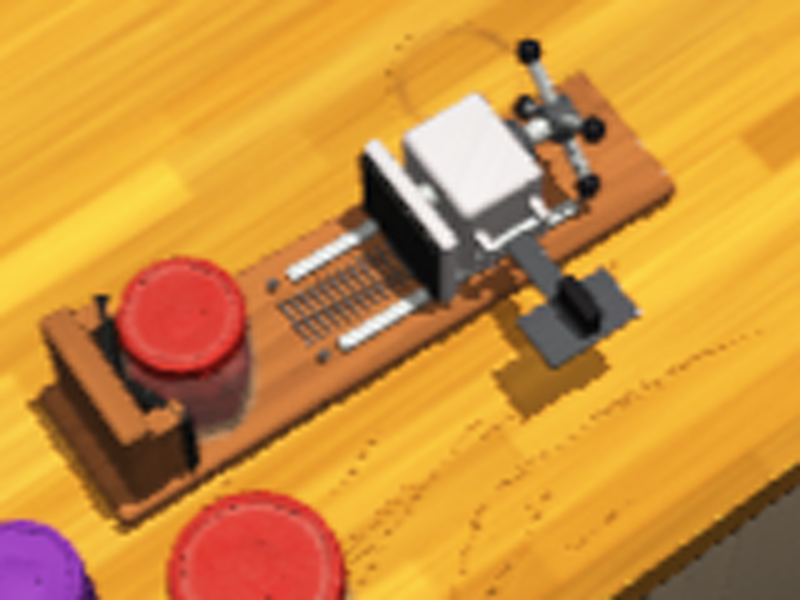

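The crop confirms the choice: the small red jar sits on the vise board against the fixed jaw. The carriage, fin (c1 655,283; c2 578,305) and star wheel (hub c1 652,125; c2 560,118) are all visible.

```bash
cat > h.py <<'E'
from plant import arm
import cv2,numpy as np
def P(n):
    c=arm.get_calibration(n); return c["K"],c["R"],c["t"]
def plane(n,uv,z):
    K,R,t=P(n); o=-R.T@t; d=R.T@np.linalg.solve(K,[uv[0],uv[1],1]); return o+d*(z-o[2])/d[2]
def tri(a,b):
    M=[np.array(P(n)[0])@np.c_[P(n)[1],P(n)[2]] for n in("scene","side")]
    X=cv2.triangulatePoints(M[0],M[1],np.float64(a).reshape(2,1),np.float64(b).reshape(2,1)); return (X[:3]/X[3]).ravel()
E
python3 - <<'E'
from h import *
S=lambda c:(225+c[0]/5-.4,195+c[1]/5-.4); D=lambda c:(240+c[0]/5-.4,185+c[1]/5-.4)
pts={"fin":((655,283),(578,305),.0),"hub":((652,125),(560,118),.072),"ballA":((623,48),(529,50),.072),"ballB":((681,117),(594,128),.072),"ballC":((673,200),(587,186),.072),
"car1":((485,112),(404,130),.091),"car2":((570,87),(474,95),.091),"car3":((625,155),(543,170),.091),"car4":((540,187),(470,215),.091),
"jawA":((442,122),(366,145),.084),"jawB":((512,212),(443,248),.084),"lid":((228,235),(182,315),.104),
"bNear-y":((765,235),(672,190),.018),"bNear+y":((140,475),(125,525),.018)}
for k,(a,b,z) in pts.items():
    print(k,np.round(tri(S(a),D(b)),3),np.round(plane("scene",S(a),z),3)[:2],np.round(plane("side",D(b),z),3)[:2])
K,R,t=P("side");
E
```

```text
fin [ 0.455 -0.053  0.066] [ 0.505 -0.091] [ 0.479 -0.075]
hub [ 0.546 -0.112  0.067] [ 0.542 -0.109] [ 0.544 -0.111]
ballA [ 0.575 -0.112  0.097] [ 0.599 -0.128] [ 0.587 -0.123]
ballB [ 0.519 -0.111  0.095] [ 0.54  -0.125] [ 0.529 -0.121]
ballC [ 0.517 -0.108  0.041] [ 0.492 -0.088] [ 0.504 -0.097]
car1 [ 0.583 -0.037  0.082] [ 0.575 -0.03 ] [ 0.578 -0.035]
car2 [ 0.576 -0.079  0.085] [ 0.57  -0.076] [ 0.573 -0.076]
car3 [ 0.52  -0.079  0.083] [ 0.514 -0.073] [ 0.516 -0.077]
car4 [ 0.523 -0.033  0.082] [ 0.516 -0.026] [ 0.518 -0.032]
jawA [ 0.588 -0.016  0.081] [ 0.586 -0.012] [ 0.586 -0.016]
jawB [ 0.516 -0.012  0.082] [ 0.514 -0.009] [ 0.514 -0.012]
lid [0.557 0.118 0.095] [0.549 0.122] [0.553 0.119]
bNear-y [ 0.503 -0.158  0.002] [ 0.491 -0.148] [ 0.497 -0.152]
bNear+y [0.517 0.19  0.007] [0.509 0.194] [0.513 0.191]
```

```bash
python3 -m pendant '[[[2,3.4,0,-5,1],[4,6.8,0,-10,1],[6,10.2,0,-15,1],[8,13.6,0,-20,1],[10,17,0,-20,1],[12,20.4,0,-20,1],[14,23.8,0,-20,1],[14,23.8,0,-20,1]]]' 40; python3 -m pendant '[[[2,3.4,0,0,0.6],[4,6.8,0,0,0.6],[6,10.2,0,0,0.6],[8,13.6,0,0,0.6],[10,17,0,0,0.6],[12,20.4,0,0,0.6],[13,25,0,0,0.6],[13,25,0,0,0.6]]]'
python3 - <<'E'
from h import *
s=arm.sense();print(s["eef_pos"],s["eef_rot"])
im=arm.read_camera("wrist");cv2.imwrite("pics/w1.png",im)
c=arm.get_calibration("wrist");np.savez("w1.npz",**c);print(-c["R"].T@c["t"])
print("bigjar",tri((278,284),(291,299)))
print("fin.07",plane("scene",(225+655/5,195+283/5),.07),plane("side",(240+578/5,185+305/5),.07))
E
```

```text
time_s: 0.77
eef_pos: [0.3095, -0.3066, 0.2531]
eef_rot: [-3.138, -0.001, -0.047]
wrist_force: [-1.1, -0.2, 0.8]
opening: 0.0855
grasp_force: 0.0
time_s: 1.43
eef_pos: [0.4387, -0.0573, 0.253]
eef_rot: [-3.139, 0.0, -0.048]
wrist_force: [-0.5, -0.4, 0.5]
opening: 0.0511
grasp_force: 0.0
[ 0.43873773 -0.05729965  0.25299607] [-3.13882899e+00  3.12505862e-04 -4.77663014e-02]
[ 0.5154629  -0.06145028  0.37308906]
bigjar [0.41413442 0.17017225 0.12131915]
fin.07 [ 0.44944081 -0.05062705  0.07      ] [ 0.45154735 -0.05092891  0.07      ]
```

View pics/w1.png

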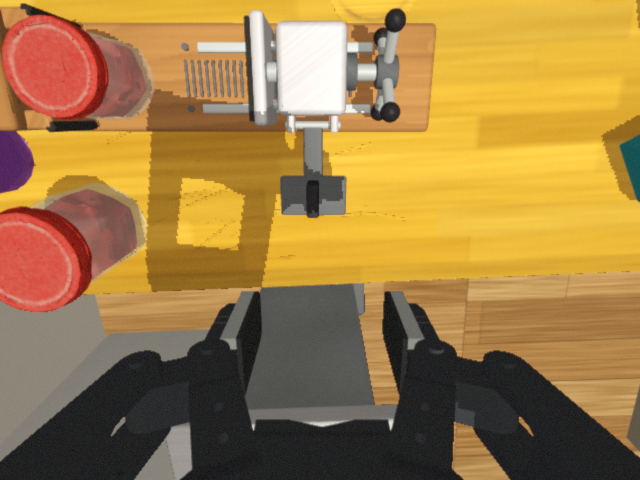

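Wrist picture: the fin is at (313,198) and the paddle spans u 281–346. The jaw face edge is at u≈247–250, the jar lid at about (55,67), and the upper wheel balls at (395,20) and (390,111). The big jar stands clear on the left.

```bash
python3 - <<'E'
from h import *
c=np.load("w1.npz");K,R,t=c["K"],c["R"],c["t"]
def pl(uv,z):
    o=-R.T@t; d=R.T@np.linalg.solve(K,[*uv,1.]); return o+d*(z-o[2])/d[2]
print(K[0,0],"paddle depth",K[0,0]*.056/65, "cam fwd",R[2])
for n,uv,z in [("fin",(313,198),.07),("fin.08",(313,198),.08),("padL",(281,215),.06),("padR",(346,214),.06),("jawtop_up",(247,12),.084),("jawtop_lo",(247,124),.084),("lidc",(55,67),.104),("lidR",(107,67),.104),("lidL",(3,67),.104),("ballA",(395,20),.1),("ballB",(390,111),.1),("car NW",(278,22),.091),("car SE",(346,114),.091),("boardNear",(432,131),.018),("boardNear2",(150,131),.018),("boardFarR",(435,25),.018),("jarfoot",(152,90),.018)]:
    print(n,np.round(pl(uv,z),4))
E
```

```text
371.952960412156 paddle depth 0.3204517812781652 cam fwd [-0.30336852  0.0152255  -0.95275166]
fin [ 0.4512 -0.0509  0.07  ]
fin.08 [ 0.4533 -0.0513  0.08  ]
padL [ 0.4353 -0.022   0.06  ]
padR [ 0.4336 -0.0785  0.06  ]
jawtop_up [ 0.5858 -0.0133  0.084 ]
jawtop_lo [ 0.5125 -0.0053  0.084 ]
lidc [0.5548 0.1143 0.104 ]
lidR [0.5532 0.0798 0.104 ]
lidL [0.5565 0.1489 0.104 ]
ballA [ 0.5728 -0.1116  0.1   ]
ballB [ 0.5166 -0.1089  0.1   ]
car NW [ 0.5772 -0.0346  0.091 ]
car SE [ 0.5161 -0.0788  0.091 ]
boardNear [ 0.4977 -0.1619  0.018 ]
boardNear2 [0.5098 0.0974 0.018 ]
boardFarR [ 0.5846 -0.1607  0.018 ]
jarfoot [0.5447 0.089  0.018 ]
```

```bash
python3 -m pendant '[[[1.3,0.6,-3,0,0.5],[1.3,0.6,-6,0,0.5],[1.3,0.6,-9,0,0.5],[1.3,0.6,-12,0,0.5],[1.3,0.6,-14,0,0.5],[1.3,0.6,-15.5,0,0.5],[1.3,0.6,-16.5,0,0.5],[1.3,0.6,-16.5,0,0.5]]]'; python3 -m pendant '[[[0,0,0,0,0.3],[0,0,0,0,0.15],[0,0,0,0,0],[0,0,0,0,0],[0,0,0,0,0],[0,0,0,0,0],[0,0,0,0,0],[0,0,0,0,0]]]' 40
```

```text
time_s: 2.15
eef_pos: [0.4487, -0.0574, 0.0863]
eef_rot: [3.141, 0.005, -0.055]
wrist_force: [-0.8, -0.2, -1.2]
opening: 0.043
grasp_force: 0.0
time_s: 2.82
eef_pos: [0.4509, -0.0527, 0.0892]
eef_rot: [-3.135, -0.001, -0.056]
wrist_force: [2.4, 18.1, -0.3]
opening: 0.0087
grasp_force: 40.5
```

```bash
python3 -m pendant '[[[0,0.3,0,0,0],[0,0.3,-0.3,0,0],[0,0.3,-0.6,0,0],[0,0.3,-0.9,0,0],[0,0.3,-1.1,0,0],[0,0.3,-1.3,0,0],[0,0.3,-1.3,0,0],[0,0.3,-1.3,0,0]]]'
```

```text
time_s: 3.48
eef_pos: [0.4494, -0.0532, 0.0774]
eef_rot: [3.141, 0.001, -0.053]
wrist_force: [-7.8, 1.7, 13.9]
opening: 0.0089
grasp_force: 44.5
```

```bash
python3 -m pendant '[[[0,0,-0.2,0,0],[0,0.1,-0.3,0,0],[0,0.4,-0.3,0,0],[0.05,0.8,-0.3,0,0],[0.05,1.2,-0.3,0,0],[0.1,1.6,-0.3,0,0],[0.1,2,-0.3,0,0],[0.1,2,-0.3,0,0]]]'
python3 - <<'E'
from h import *
im=arm.read_camera("wrist");cv2.imwrite("pics/w2.png",im)
E
```

```text
time_s: 4.15
eef_pos: [0.4503, -0.0328, 0.0746]
eef_rot: [3.141, 0.001, -0.052]
wrist_force: [-8.7, 1.8, 16.7]
opening: 0.009
grasp_force: 45.5
```

View pics/w2.png

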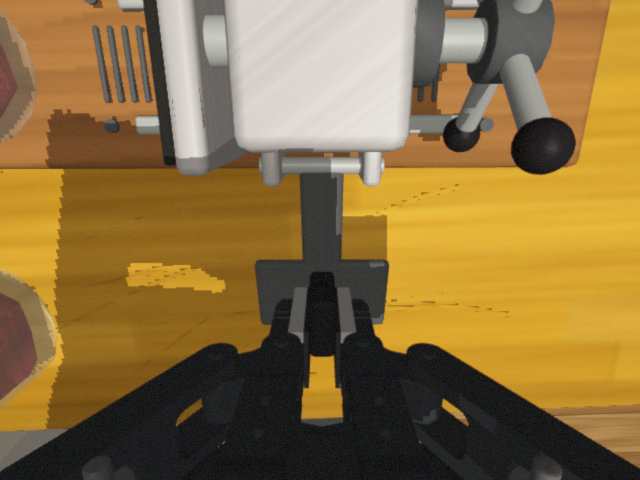

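The slide runs freely. The jaw's face edge is at (147,80), and the jar's glass edge is at (33,75) on the left.

```bash
python3 -m pendant '[[[0.05,0.7,0,0,0],[0.1,1.5,0,0,0],[0.1,2.3,0,0,0],[0.15,3.1,0,0,0],[0.2,3.9,0,0,0],[0.25,4.6,0,0,0],[0.25,5,0,0,0],[0.25,5,0,0,0]]]'
python3 - <<'E'
from h import *
a=arm.get_calibration("wrist");np.savez("w3.npz",**a)
im=arm.read_camera("wrist");cv2.imwrite("pics/w3.png",im)
cv2.imwrite("pics/s3.png",arm.read_camera("side"));cv2.imwrite("pics/sc3.png",arm.read_camera("scene"))
s=cv2.imread("pics/side0.png")
f=lambda i:cv2.resize(i,(400,300),interpolation=cv2.INTER_CUBIC)
A=cv2.imread("pics/s3.png")[195:285,250:370];B=cv2.imread("pics/sc3.png")[200:290,235:355]
cv2.imwrite("pics/m3.png",np.vstack([np.hstack([f(A),f(B)]),np.hstack([cv2.resize(im,(400,300)),f(im[0:240,0:320])])]))
E
```

```text
time_s: 4.87
eef_pos: [0.4527, 0.0174, 0.0746]
eef_rot: [-3.142, 0.001, -0.052]
wrist_force: [-9.2, 1.2, 16.3]
opening: 0.0092
grasp_force: 45.5
```

View pics/m3.png

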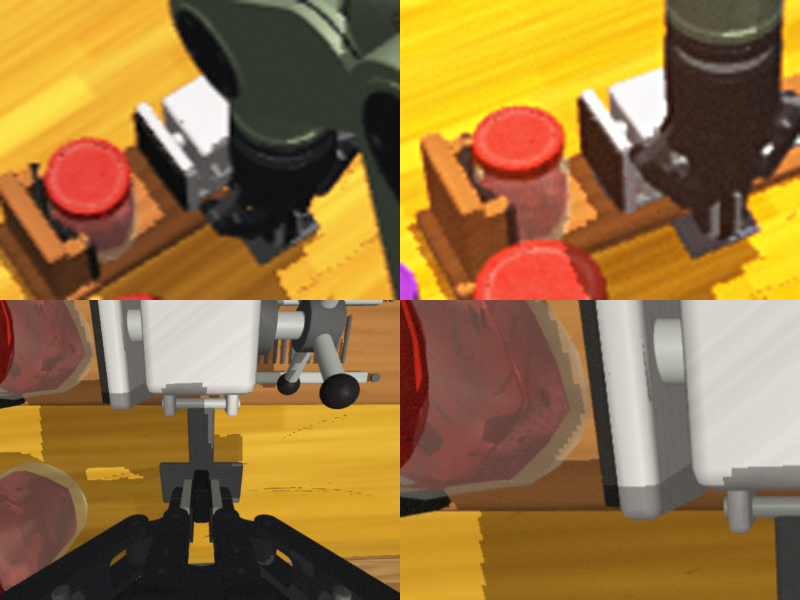

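```bash
python3 - <<'E'
from h import *
c=np.load("w3.npz");K,R,t=c["K"],c["R"],c["t"]
def pl(uv,z):
    o=-R.T@t; d=R.T@np.linalg.solve(K,[*uv,1.]); return o+d*(z-o[2])/d[2]
for n,uv,z in [("jawtop far",(148,4),.084),("jawtop near",(165,160),.084),("glass z.02",(147,80),.02),("glass z.03",(147,80),.03),("car corner",(235,150),.091),("paddleL",(256,317),.048)]: print(n,np.round(pl(uv,z),4))
# lid centre from the two fixed views (crops /3.333)
sd=lambda u,v:(250+u/3.333,195+v/3.333); sc=lambda u,v:(235+(u-400)/3.333,200+v/3.333)
for z in(.1,.104): print("lid",plane("side",sd(88,176),z),plane("scene",sc(519,138),z))
for n,u in (("jaw far",((137,106),(580,94))),("jaw near",((187,205),(630,208)))): print(n,plane("side",sd(*u[0]),.084),plane("scene",sc(*u[1]),.084))
for n,u in (("lidright",((131,180),(565,140))),("lidleft",((45,172),(474,136)))): print(n,plane("side",sd(*u[0]),.104),plane("scene",sc(*u[1]),.104))
E
```

```text
jawtop far [0.5602 0.0585 0.084 ]
jawtop near [0.5201 0.0613 0.084 ]
glass z.02 [0.5488 0.0898 0.02  ]
glass z.03 [0.5478 0.0855 0.03  ]
car corner [0.5224 0.0388 0.091 ]
paddleL [0.4463 0.0483 0.048 ]
lid [0.55386808 0.11806088 0.1       ] [0.55318767 0.11925292 0.1       ]
lid [0.55198776 0.11892863 0.104     ] [0.54946159 0.12077025 0.104     ]
jaw far [0.58818223 0.05075464 0.084     ] [0.58645769 0.05482217 0.084     ]
jaw near [0.49716077 0.06960581 0.084     ] [0.46976887 0.07778571 0.084     ]
lidright [0.53018718 0.09555265 0.104     ] [0.53173441 0.0942369  0.104     ]
lidleft [0.57385095 0.14237174 0.104     ] [0.56687218 0.14675384 0.104     ]
```

```bash
python3 -m pendant '[[[0,0.4,0,0,0],[0.05,0.8,0,0,0],[0.05,1.2,0,0,0],[0.1,1.6,0,0,0],[0.1,1.7,0,0,0],[0.1,1.7,0,0,0],[0.1,1.7,0,0,0],[0.1,1.7,0,0,0]]]'
python3 - <<'E'
from h import *
a=arm.get_calibration("wrist");np.savez("w4.npz",**a)
im=arm.read_camera("wrist")
B=arm.read_camera("scene")[200:290,235:355]
f=lambda i:cv2.resize(i,(400,300),interpolation=cv2.INTER_CUBIC)
cv2.imwrite("pics/m4.png",np.vstack([np.hstack([f(im[0:180,60:300]),f(B)])]))
E
```

```text
time_s: 5.68
eef_pos: [0.4535, 0.0338, 0.0746]
eef_rot: [3.141, 0.002, -0.053]
wrist_force: [-9.8, 0.8, 16.6]
opening: 0.009
grasp_force: 45.5
```

View pics/m4.png

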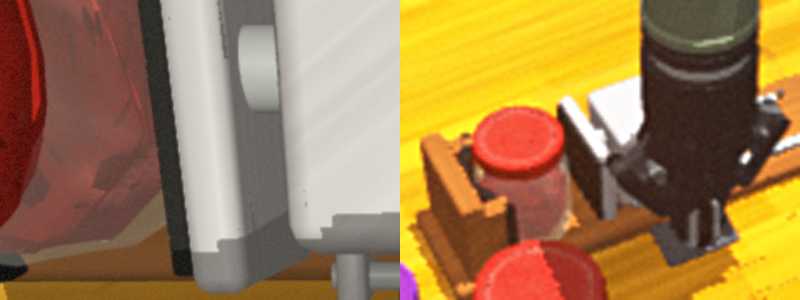

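```bash
python3 - <<'E'
from h import *
c=np.load("w4.npz");K,R,t=c["K"],c["R"],c["t"]
def pl(uv,z):
    o=-R.T@t; d=R.T@np.linalg.solve(K,[*uv,1.]); return o+d*(z-o[2])/d[2]
for n,uv,z in [("jaw",(150,36),.084),("jaw",(152,60),.084),("lid",(87,56),.104),("lid",(87,56),.09)]: print(n,np.round(pl(uv,z),4))
print(-R.T@t)
E
```

```text
jaw [0.5535 0.0758 0.084 ]
jaw [0.5477 0.0763 0.084 ]
lid [0.5462 0.0824 0.104 ]
lid [0.5486 0.0903 0.09  ]
[0.53095675 0.0311164  0.19462677]
```

```bash
python3 -m pendant '[[[0,0.2,0,0,0],[0,0.4,0,0,0],[0,0.5,0,0,0],[0,0.5,0,0,0],[0,0.5,0,0,0],[0,0.5,0,0,0],[0,0.5,0,0,0],[0,0.5,0,0,0]]]'
python3 - <<'E'
from h import *
a=arm.get_calibration("wrist");np.savez("w5.npz",**a)
im=arm.read_camera("wrist")
B=arm.read_camera("scene")[205:280,240:340];C=arm.read_camera("side")[205:280,245:345]
f=lambda i:cv2.resize(i,(400,300),interpolation=cv2.INTER_CUBIC)
cv2.imwrite("pics/m5.png",np.vstack([np.hstack([f(C),f(B)]),np.hstack([f(im[0:180,60:300]),f(im)])]))
E
```

```text
time_s: 6.45
eef_pos: [0.4538, 0.0388, 0.0746]
eef_rot: [3.141, 0.001, -0.053]
wrist_force: [-8.9, 0.7, 16.0]
opening: 0.0093
grasp_force: 45.4
```

View pics/m5.png

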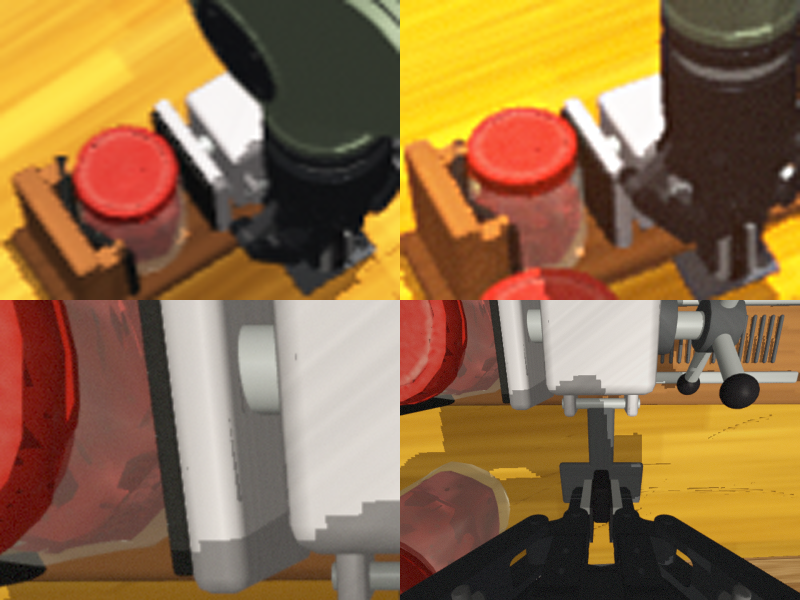

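The jaw stands about 5 mm short of the jar: by ray casting the lid edge is at y≈0.086 and the jaw at ≈0.081. Next I release the lever.

```bash
python3 -m pendant '[[[0,0,0,0,0.3],[0,0,0,0,0.3],[0,0,0,0,0.3],[0,0,0.4,0,0.3],[0,0,0.9,0,0.3],[0,0,1.5,0,0.3],[0,0,2.3,0,0.3],[0,0,3.2,0,0.3]]]'
python3 -m pendant '[[[0,0,2,0,0.3],[0,0,5,0,0.3],[0,0,8,0,0.3],[0,0,11,0,0.3],[0,0,14,0,0.3],[0,0,14,0,0.3],[0,0,14,0,0.3],[0,0,14,0,0.3]]]'
python3 - <<'E'
from h import *
a=arm.get_calibration("wrist");np.savez("w6.npz",**a)
im=arm.read_camera("wrist");cv2.imwrite("pics/w6.png",im)
f=lambda i:cv2.resize(i,(400,300),interpolation=cv2.INTER_CUBIC)
cv2.imwrite("pics/m6.png",cv2.resize(im[0:300,100:500],(800,600),interpolation=cv2.INTER_CUBIC))
E
```

```text
time_s: 7.27
eef_pos: [0.4553, 0.0387, 0.1054]
eef_rot: [3.141, -0.001, -0.053]
wrist_force: [0.4, 0.3, -0.3]
opening: 0.0256
grasp_force: 0.0
time_s: 7.93
eef_pos: [0.4546, 0.0388, 0.2443]
eef_rot: [3.141, 0.0, -0.053]
wrist_force: [0.1, -0.2, -0.6]
opening: 0.0258
grasp_force: 0.0
```

View pics/m6.png

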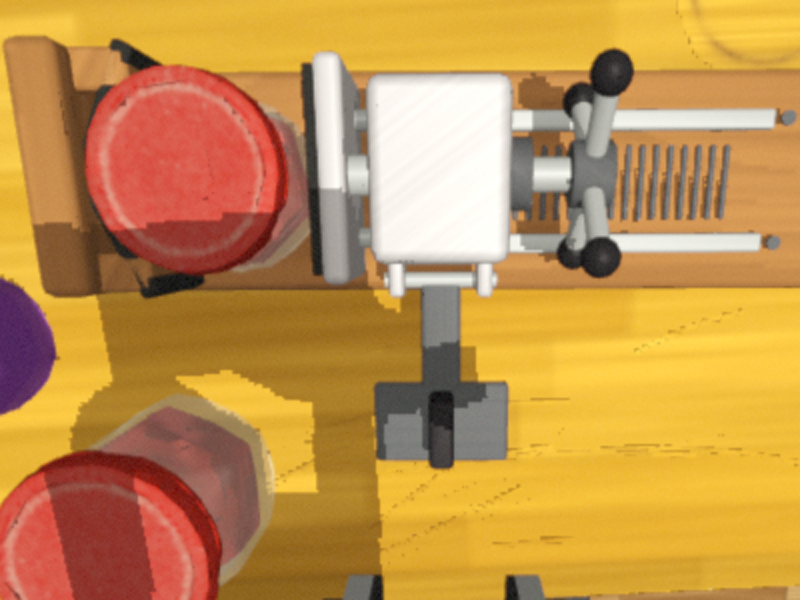

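The lever is free and the fingers are clear. In full-image pixels: lid edge (243,82), jaw face (254,82), upper balls (405,36) and (400,128), fin (320,215).

```bash
python3 - <<'E'
from h import *
c=np.load("w6.npz");K,R,t=c["K"],c["R"],c["t"]
def pl(uv,z):
    o=-R.T@t; d=R.T@np.linalg.solve(K,[*uv,1.]); return o+d*(z-o[2])/d[2]
q=lambda u,v:(100+u/2-.25,v/2-.25)
for n,uv,z in [("jaw far",(303,64),.084),("jaw near",(317,272),.084),("jaw mid",(309,168),.084),("lidR",(287,168),.1),("lidtopC",(178,165),.104),("ballA",(611,72),.1),("ballB",(600,257),.1),("ballB",(600,257),.105),("hub",(594,170),.084),("fin",(441,420),.07),("fin",(441,420),.079),("padL",(376,430),.06),("padR",(508,430),.06),("carNW",(368,75),.091),("carSE",(508,262),.091),("carNE",(508,75),.091)]: print(n,np.round(pl(q(*uv),z),4))
print(arm.sense()["eef_pos"],-R.T@t)
E
```

```text
jaw far [0.5886 0.0806 0.084 ]
jaw near [0.5208 0.0829 0.084 ]
jaw mid [0.5561 0.0821 0.084 ]
lidR [0.5551 0.0867 0.1   ]
lidtopC [0.5575 0.1212 0.104 ]
ballA [ 0.5779 -0.0198  0.1   ]
ballB [ 0.5213 -0.0169  0.1   ]
ballB [ 0.5215 -0.0159  0.105 ]
hub [ 0.5502 -0.0177  0.084 ]
fin [0.4596 0.041  0.07  ]
fin [0.4618 0.0408 0.079 ]
padL [0.4542 0.0688 0.06  ]
padR [0.4513 0.0131 0.06  ]
carNW [0.5828 0.0584 0.091 ]
carSE [0.5209 0.0138 0.091 ]
carNE [0.5804 0.0123 0.091 ]
[0.45435097 0.03885973 0.24361138] [0.53185526 0.03609208 0.36447892]
```

```bash
python3 - <<'E'
from h import *
for f,w,rows,(l,r) in(("pics/w1.png","w1.npz",range(186,206,3),(281,346)),("pics/w6.png","w6.npz",range(200,226,3),(288,354))):
    im=cv2.imread(f).astype(float); c=np.load(w);K,R,t=c["K"],c["R"],c["t"]
    sat=im.max(2)-im.min(2)   # paddle grey, wood saturated
    out=[]
    for y in rows:
        def edge(x0,s):
            x=np.arange(x0-7,x0+8); v=sat[y,x]; 
            d=np.abs(np.diff(v)); return (d*(x[:-1]+.5)).sum()/d.sum()
        a,b=edge(l,1),edge(r,1); out.append((round(a,1),round(b,1),round(b-a,2)))
    print(f,out)
    # predicted width at plane heights
    for z in(.046,.052,.06):
        o=-R.T@t
        def pl(uv):
            d=R.T@np.linalg.solve(K,[*uv,1.]); return o+d*(z-o[2])/d[2]
        m=np.median([p[2] for p in out]);y=list(rows)[3]
        print(z,np.linalg.norm(pl((l,y))-pl((l+m,y))))
    # paddle front edge row at two columns
    for u in(l+12,r-12):
        col=sat[180:250,u]; d=np.abs(np.diff(col)); k=d.argsort()[-3:]; print("front",u,sorted(180+k))
E
```

```text
pics/w1.png [(np.float64(280.1), np.float64(345.9), np.float64(65.88)), (np.float64(280.4), np.float64(346.1), np.float64(65.79)), (np.float64(280.1), np.float64(345.9), np.float64(65.7)), (np.float64(279.5), np.float64(345.8), np.float64(66.28)), (np.float64(279.5), np.float64(345.7), np.float64(66.13)), (np.float64(279.8), np.float64(345.8), np.float64(65.99)), (np.float64(279.9), np.float64(345.6), np.float64(65.77))]
0.046 0.058809072551120826
0.052 0.05773030081086398
0.06 0.0562919384905215
front 293 [np.int64(213), np.int64(214), np.int64(215)]
front 334 [np.int64(213), np.int64(214), np.int64(215)]
pics/w6.png [(np.float64(287.0), np.float64(354.0), np.float64(67.0)), (np.float64(286.9), np.float64(353.6), np.float64(66.68)), (np.float64(286.6), np.float64(353.7), np.float64(67.1)), (np.float64(286.8), np.float64(353.6), np.float64(66.78)), (np.float64(287.0), np.float64(353.5), np.float64(66.51)), (np.float64(287.2), np.float64(353.6), np.float64(66.43)), (np.float64(287.4), np.float64(353.6), np.float64(66.14)), (np.float64(287.8), np.float64(353.5), np.float64(65.7)), (np.float64(287.8), np.float64(353.7), np.float64(65.93))]
0.046 0.05847681303735635
0.052 0.057375136094170755
0.06 0.05590623350325663
front 300 [np.int64(190), np.int64(229), np.int64(230)]
front 342 [np.int64(190), np.int64(229), np.int64(230)]
```

Lever height is back to its starting value and the carriage moved less than 1 mm, so the slide is locked with a gap of about 4.5 mm. The wheel spokes stand at ±45°, so I'll push the robot-side upper ball toward +x with shut fingers.

```bash
python3 -m pendant '[[[1,-2,0,0,0],[2,-4,0,0,0],[3,-6.1,0,0,0],[3,-6.1,-3,0,0],[3,-6.1,-6,0,0],[3,-6.1,-9,0,0],[3,-6.1,-12,0,0],[3,-6.1,-12.8,0,0]]]' 40;  python3 -m pendant '[[[0,0,0,0,0],[0,0,0,0,0],[0.3,0,0,0,0],[0.6,0,0,0,0],[0.9,0,0,0,0],[1.2,0,0,0,0],[1.5,0,0,0,0],[1.5,0,0,0,0]]]'
```

```text
time_s: 8.65
eef_pos: [0.4811, -0.0219, 0.1112]
eef_rot: [-3.142, 0.011, -0.053]
wrist_force: [-0.2, 0.8, 0.3]
opening: 0.0004
grasp_force: 0.0
time_s: 9.32
eef_pos: [0.5011, -0.0221, 0.1168]
eef_rot: [3.141, -0.002, -0.053]
wrist_force: [0.5, -0.6, 0.0]
opening: 0.0001
grasp_force: 0.0
```

```bash
python3 -m pendant '[[[0.2,0,0,0,0],[0.4,0,0,0,0],[0.6,0,0,0,0],[0.8,0,0,0,0],[1.0,0,0,0,0],[1.2,0,0,0,0],[1.4,0,0,0,0],[1.4,0,0,0,0]]]';  python3 -m pendant '[[[0.2,0,0,0,0],[0.4,0,0,0,0],[0.6,0,0,0,0],[0.8,0,0,0,0],[1.0,0,0,0,0],[1.0,0,0,0,0],[1.0,0,0,0,0],[1.0,0,0,0,0]]]'
```

```text
time_s: 9.98
eef_pos: [0.5048, -0.0216, 0.1155]
eef_rot: [3.141, 0.022, -0.053]
wrist_force: [-22.2, -0.2, 17.4]
opening: 0.0002
grasp_force: 10.9
time_s: 10.65
eef_pos: [0.5059, -0.0211, 0.1153]
eef_rot: [3.141, 0.043, -0.052]
wrist_force: [-42.1, 2.0, 33.2]
opening: -0.0004
grasp_force: 21.3
```

```bash
python3 -m pendant '[[[-1,0,0,0,0],[-2.2,0,0,0,0],[-3,0,0,0,0],[-3,0,-0.5,0,0],[-3,0,-1.2,0,0],[-2.6,0,-1.2,0,0],[-2.3,0,-1.2,0,0],[-2.3,0,-1.2,0,0]]]';  python3 -m pendant '[[[0.2,0,0,0,0],[0.4,0,0,0,0],[0.6,0,0,0,0],[0.8,0,0,0,0],[1.0,0,0,0,0],[1.0,0,0,0,0],[1.0,0,0,0,0],[1.0,0,0,0,0]]]'
```

```text
time_s: 11.32
eef_pos: [0.5028, -0.0221, 0.1041]
eef_rot: [3.141, -0.001, -0.053]
wrist_force: [0.6, 0.4, 1.0]
opening: -0.0001
grasp_force: 0.0
time_s: 11.98
eef_pos: [0.5047, -0.0218, 0.1038]
eef_rot: [3.141, 0.015, -0.053]
wrist_force: [-14.5, 0.2, 10.1]
opening: 0.0003
grasp_force: 7.8
```

```bash
python3 -m pendant '[[[-1.0,0,0,0,0],[-1.0,0,0.6,0,0],[-0.6,0,0.6,0,0],[-0.2,0,0.9,0,0],[0.2,0,1.25,0,0],[0.7,0,1.5,0,0],[1.2,0,1.7,0,0],[1.2,0,1.7,0,0]]]'
```

```text
time_s: 12.65
eef_pos: [0.5209, -0.0216, 0.1218]
eef_rot: [-3.141, 0.007, -0.053]
wrist_force: [-9.0, 2.0, 6.0]
opening: -0.0
grasp_force: 4.8
```

```bash
python3 -m pendant '[[[0.35,0,0.1,0,0],[0.7,0,0.15,0,0],[1.05,0,0.15,0,0],[1.4,0,0.15,0,0],[1.75,0,0.1,0,0],[2.1,0,0,0,0],[2.1,0,0,0,0],[2.1,0,0,0,0]]]'; python3 -m pendant '[[[0.25,0,-0.05,0,0],[0.5,0,-0.15,0,0],[0.75,0,-0.25,0,0],[1.0,0,-0.35,0,0],[1.0,0,-0.35,0,0],[1.0,0,-0.35,0,0],[1.0,0,-0.35,0,0],[1.0,0,-0.35,0,0]]]'
python3 - <<'E'
from h import *
a=arm.get_calibration("wrist");np.savez("w7.npz",**a)
cv2.imwrite("pics/w7.png",arm.read_camera("wrist"));cv2.imwrite("pics/sc7.png",arm.read_camera("scene"))
E
```

```text
time_s: 13.32
eef_pos: [0.5439, -0.0218, 0.1215]
eef_rot: [-3.141, 0.002, -0.053]
wrist_force: [-4.9, 0.9, 3.3]
opening: 0.0001
grasp_force: 2.4
time_s: 13.98
eef_pos: [0.5528, -0.0227, 0.1182]
eef_rot: [3.14, 0.004, -0.053]
wrist_force: [-8.3, -3.1, 6.3]
opening: -0.0
grasp_force: 4.9
```

```bash
cat > lid.py <<'E'
from h import *
def lid(im,n):
    K,R,t=P(n)
    pr=lambda X:(lambda p:p[:2]/p[2])(K@(R@np.array(X)+t))
    a=pr((.553,.119,.1));b=pr((.5535,.129,.1))
    hsv=cv2.cvtColor(im,cv2.COLOR_BGR2HSV)
    m=(((hsv[...,0]<6)|(hsv[...,0]>174))&(hsv[...,1]>150)&(hsv[...,2]>120)).astype(np.uint8)
    k,l,s,c=cv2.connectedComponentsWithStats(m)
    i=min((j for j in range(1,k) if s[j,4]>150),key=lambda j:np.hypot(*(c[j]-a)))
    d=(b-a)/10
    return c[i],s[i].tolist(),"mm along y:",round(float((c[i]-a)@d/(d@d)),2)
E
python3 - <<'E'
from lid import *
for f,n in(("scene0","scene"),("sc3","scene"),("sc7","scene"),("side0","side"),("s3","side")): print(f,lid(cv2.imread(f"pics/{f}.png"),n))
print(lid(arm.read_camera("side"),"side"))
print(arm.sense()["wrist_force"],arm.sense()["ft_torque"])
E
```

```text
scene0 (array([269.96581197, 242.72435897]), [257, 232, 27, 26, 468], 'mm along y:', 2.97)
sc3 (array([269.69117647, 242.86344538]), [256, 232, 28, 25, 476], 'mm along y:', 3.69)
sc7 (array([269.22746781, 242.97424893]), [256, 232, 27, 26, 466], 'mm along y:', 4.8)
side0 (array([275.93939394, 247.72943723]), [263, 237, 26, 24, 462], 'mm along y:', 0.07)
s3 (array([275.94612069, 247.78232759]), [263, 237, 26, 24, 464], 'mm along y:', 0.13)
(array([275.        , 248.08071749]), [263, 237, 25, 24, 446], 'mm along y:', 2.53)
[-7.80531954 -1.83160098  5.93131065] [-0.3740831   1.20083172 -0.06196671]
```

```bash
python3 -m pendant '[[[0.05,0,-0.04,0,0],[0.1,0,-0.07,0,0],[0.15,0,-0.1,0,0],[0.2,0,-0.14,0,0],[0.2,0,-0.14,0,0],[0.2,0,-0.14,0,0],[0.2,0,-0.14,0,0],[0.2,0,-0.14,0,0]]]';python3 -m pendant '[[[0.05,0,-0.04,0,0],[0.1,0,-0.07,0,0],[0.15,0,-0.1,0,0],[0.2,0,-0.14,0,0],[0.2,0,-0.14,0,0],[0.2,0,-0.14,0,0],[0.2,0,-0.14,0,0],[0.2,0,-0.14,0,0]]]'
```

```text
time_s: 14.8
eef_pos: [0.5546, -0.023, 0.1172]
eef_rot: [3.14, 0.004, -0.053]
wrist_force: [-8.3, -3.2, 7.7]
opening: -0.0
grasp_force: 6.2
time_s: 15.47
eef_pos: [0.5566, -0.0233, 0.1159]
eef_rot: [3.139, 0.004, -0.053]
wrist_force: [-9.1, -3.9, 9.9]
opening: -0.0001
grasp_force: 6.8
```

```bash
cat > st.py <<'E'
from plant import arm;import numpy as np
s=arm.sense();print(*(np.round(s[k],4).tolist() for k in("eef_pos","eef_rot","wrist_force","ft_torque")))
E
python3 st.py; python3 -m pendant '[[[-0.5,0,0.3,0,0],[-1.0,0,0.9,0,0],[-1.0,0,0.9,0,0],[-0.6,0,0.9,0,0],[-0.3,0,0.9,0,0],[0,0,0.9,0,0],[0,0,0.9,0,0],[0,0,0.9,0,0]]]'; python3 st.py
```

```text
[0.5566, -0.0233, 0.1159] [3.139, 0.0041, -0.0526] [-9.0719, -3.88, 9.8593] [-0.7445, 1.4728, 0.0094]
time_s: 16.13
eef_pos: [0.5585, -0.022, 0.1237]
eef_rot: [3.142, 0.0, -0.053]
wrist_force: [0.1, 0.3, 0.5]
opening: -0.0002
grasp_force: 0.0
[0.5585, -0.022, 0.1237] [3.1415, 0.0001, -0.0531] [0.1271, 0.2876, 0.5143] [0.0234, -0.0283, 0.0125]
```

```bash
python3 -m pendant '[[[-0.5,0,2,0,0],[-2.5,0,2.5,0,0],[-4.5,0,2.5,0,0],[-6.6,0,2.5,0,0],[-6.6,0,0,0,0],[-6.6,0,-1.4,0,0],[-6.6,0,-1.4,0,0],[-6.6,0,-1.4,0,0]]]'; python3 -m pendant '[[[0.2,0,0,0,0],[0.4,0,0,0,0],[0.6,0,0,0,0],[0.8,0,0,0,0],[1.0,0,0,0,0],[1.1,0,0,0,0],[1.2,0,0,0,0],[1.2,0,0,0,0]]]'; python3 st.py
python3 - <<'E'
from lid import *
a=arm.get_calibration("wrist");np.savez("w8.npz",**a);cv2.imwrite("pics/w8.png",arm.read_camera("wrist"))
for n in("scene","side"): print(lid(arm.read_camera(n),n))
E
```

```text
time_s: 16.8
eef_pos: [0.492, -0.022, 0.1097]
eef_rot: [3.142, 0.001, -0.053]
wrist_force: [0.1, 0.5, 0.5]
opening: -0.0002
grasp_force: 0.0
time_s: 17.47
eef_pos: [0.5022, -0.0219, 0.1098]
eef_rot: [-3.142, 0.005, -0.053]
wrist_force: [-5.9, 0.5, 4.7]
opening: 0.0003
grasp_force: 2.9
[0.5022, -0.0219, 0.1098] [-3.1415, 0.0047, -0.0533] [-5.9019, 0.5373, 4.7375] [0.0243, 0.8977, 0.0271]
(array([269.28630705, 243.21784232]), [256, 232, 27, 26, 482], 'mm along y:', 4.86)
(array([275.4047619 , 248.17748918]), [263, 237, 25, 24, 462], 'mm along y:', 1.78)
```

```bash
python3 -m pendant '[[[0,0,0.1,0,0],[0,0,0.2,0,0],[0,0,0.2,0,0],[0.05,0,0.25,0,0],[0.05,0,0.25,0,0],[0.05,0,0.25,0,0],[0.05,0,0.25,0,0],[0.05,0,0.25,0,0]]]'; python3 st.py;  python3 -m pendant '[[[0.05,0,0.05,0,0],[0.05,0,0.05,0,0],[0.05,0,0.05,0,0],[0.05,0,0.05,0,0],[0.05,0,0.05,0,0],[0.05,0,0.05,0,0],[0.05,0,0.05,0,0],[0.05,0,0.05,0,0]]]'; python3 st.py
```

```text
time_s: 18.28
eef_pos: [0.5023, -0.022, 0.1114]
eef_rot: [3.141, 0.006, -0.053]
wrist_force: [-6.3, -0.2, -1.7]
opening: -0.0003
grasp_force: 3.0
[0.5023, -0.022, 0.1114] [3.1413, 0.006, -0.0532] [-6.3018, -0.2298, -1.6724] [-0.1143, 0.9741, 0.0731]
time_s: 18.95
eef_pos: [0.5023, -0.022, 0.1116]
eef_rot: [3.141, 0.007, -0.053]
wrist_force: [-6.7, 0.4, -3.8]
opening: 0.0001
grasp_force: 3.2
[0.5023, -0.022, 0.1116] [3.1413, 0.0071, -0.0531] [-6.7077, 0.3835, -3.8413] [-0.0821, 1.1602, 0.046]
```

```bash
python3 -m pendant '[[[0.05,0,0.03,0,0],[0.05,0,0.03,0,0],[0.05,0,0.03,0,0],[0.05,0,0.03,0,0],[0.05,0,0.03,0,0],[0.05,0,0.03,0,0],[0.05,0,0.03,0,0],[0.05,0,0.03,0,0]]]'; python3 st.py
```

```text
time_s: 19.62
eef_pos: [0.5024, -0.022, 0.1117]
eef_rot: [3.141, 0.008, -0.053]
wrist_force: [-7.9, -0.7, -4.2]
opening: 0.0001
grasp_force: 3.5
[0.5024, -0.022, 0.1117] [3.1412, 0.0082, -0.0531] [-7.865, -0.7328, -4.1535] [-0.1086, 1.1493, 0.0077]
```

The wheel holds against about 0.37 N·m without turning, which means roughly 24–26 N of squeeze, well inside the firm range. I'll back off.

```bash
python3 -m pendant '[[[-0.5,0,-0.2,0,0],[-1.5,0,-0.2,0,0],[-2.5,0,0,0,0],[-3,0,3,0,0],[-3,-1,6,0,0],[-3,-2,10,0,0],[-3,-3,13,0,0],[-3,-3,13,0,0]]]'; python3 st.py; python3 - <<'E'
from lid import *
for n in("scene","side"): print(lid(arm.read_camera(n),n))
E
python3 -m pendant '[[[0,-3,0,0,0],[0,-6,0,0,0],[0,-8,0,0,0],[0,-8,0,0,0],[0,-8,0,0,0],[0,-8,0,0,0],[0,-8,0,0,0],[0,-8,0,0,0]]]'; python3 -c "
from plant import arm;print(arm.hand_in())"
```

```text
time_s: 20.28
eef_pos: [0.479, -0.0537, 0.2506]
eef_rot: [3.139, -0.016, -0.054]
wrist_force: [2.0, 0.5, 0.2]
opening: 0.0002
grasp_force: 0.0
[0.479, -0.0537, 0.2506] [3.1395, -0.0162, -0.0544] [2.0036, 0.4785, 0.1823] [-0.0227, -0.0683, -0.0681]
(array([269.55349794, 243.18106996]), [256, 232, 28, 26, 486], 'mm along y:', 4.24)
(array([275.76923077, 248.04573805]), [263, 237, 26, 24, 481], 'mm along y:', 0.84)
time_s: 21.05
eef_pos: [0.4755, -0.1311, 0.243]
eef_rot: [-3.141, 0.001, -0.052]
wrist_force: [0.6, 0.3, -0.6]
opening: 0.0001
grasp_force: 0.0
the job is handed in; nothing more can be done
None
```

I handed the job in at about 21 s: the slide is locked, the jar is nipped upright at roughly 25 N (estimated from wheel torque, not measured directly), and the arm is clear. One first push on the wheel jammed, with about 54 N at the wrist and the fingertips taking the contact; the bystanders were not touched.

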